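# Clamp a sample jar in the shaker's ratchet jaws

## Task

Set the amber sample jar down gently on the shaker, standing upright between the two jaws. Then turn the wing knob clockwise until the jar has stopped sliding and is bitten between both jaws, go two ratchet clicks further so that the sprung pawl catches on that tooth, and let go so that the pawl alone holds the jaw. Do not overtighten, the jar is glass; leave the other vessels alone.

Things in the scene. Friction and masses are not known exactly. Their poses are not given: they have to be found in the camera images.
- jar: Wide amber glass jar with white screw lid, 58 mm diameter, 95 mm tall, 0.27 to 0.47 kg, loose on the bench to the left or right of the shaker. Origin: centre of its underside, z up. The lid (57 mm diameter) is the top 20 mm. The glass is cracked by over 30 N from the jaw or by a 100 N knock on the shaker (a 2 cm drop).
- shaker: Laboratory shaker, fixed, 290 mm wide (y), 250 mm deep (x), its front panel on -x. Origin: under its centre on the bench. Flat platform, 220 (x) x 310 (y) mm, top 90 mm up. Jar seat on x=0: moving jaw on the -y side, V-block back jaw (90 degree V, 38 mm tall) on the +y side, bolted in a slot: a jar resting in its V has its axis at y 57 to 69 mm; the setting differs each time and is not reported.
- carriage: Moving jaw: rack bar with an upright that carries the rubber-faced pad (46 mm wide, 8 to 38 mm above the platform) on two springs. Origin: at platform height, 22 mm behind the pad's face while the springs are slack; axes as the shaker's. Starts at shaker x=0, y=-2 mm (pad face y=20) and moves 14 mm to +y per radian of knob. With the jar bitten the springs yield, 1.95 N per mm. The jar alone slides at 2 to 4 N. No jaw part is above 42 mm over the platform.
- knob: Black wing knob on a 68 mm toothed steel ratchet wheel, turning on a vertical axis at shaker x=14, y=-85 mm. Origin: on the axis at the wheel's underside, 110 mm above the bench, z up. The wing to grip runs along its x: 64 long, 13 thick, from 19 to 51 mm above the origin (wheel top: 8 mm). At the start its x is the shaker's x. Turns clockwise seen from above, 24 teeth, 15 degrees (3.7 mm of jaw) each; cannot turn back.
- pawl (a joint): Sprung steel pawl on the ratchet wheel's -y side, 34 mm long, lying flat. Angle in rad: about 0.01 when its nose lies at the foot of a tooth, at the start too; as the wheel turns it is lifted up the tooth's back to about 0.12, then snaps back to 0.01 at each click. Let go between clicks, the loaded wheel falls back onto the last tooth caught. Turning against pawl and bearing alone takes 0.03 to 0.06 N m.
- bottle: Bystander: slim white plastic bottle, 42 mm diameter, 150 mm tall, on the bench on the side where the jar is not. Origin: centre of its underside.
- beaker: Bystander: open glass beaker, 68 mm diameter, 90 mm tall, on the bench behind the shaker's left corner. Origin: centre of its underside.
- vial: Bystander: small glass vial with black cap, 25 mm diameter, 57 mm tall, on the bench behind the shaker's right corner. Origin: centre of its underside.

How it is judged:
By the outcome, as a careful person would: the job done as asked, in the order asked, and still so for the second after the job is handed in, with the robot touching nothing.
It also fails if it takes over 61 s, if anything falls off the work surface, if the arm or the gripper's body presses on something with over 40 N, if the wrist force passes 120 N, or if a joint passes its speed limit or range.

## Robot

A 6-joint arm with a two-finger parallel gripper is mounted at the origin on the work surface. World frame = base frame: x ahead of the robot, y to its left, z up, the work surface at z = 0. Lengths are in mm, angles in degrees, forces in N, time in s.
With the tool pointing down it reaches from about 350 to 850 mm from the base axis. Payload 8.1 kg.
Tool frame: the origin (TCP) lies between the finger pads; the fingertips stand 14 mm ahead of it and the grasp point (between the pads) lies 5 mm behind it; z points along the fingers, x is the direction in which the jaws open and shut, and the axes are right-handed (so a half turn about z gives the same grasp; the last joint's range is limited). The gripper opens to 85 mm and grips with 20 to 120 N. Pads are 22 mm wide; open, the fingers measure 114 mm over their backs; the gripper's body (76 mm by 85 mm) begins 54 mm behind the grasp point. The pads swing forward as they close: fully open they stand 13 mm farther back than shut.
Start: joints at [-77.086, 7.471, 85.268, -0, 87.261, -4.893], TCP at [183.512, -571.252, 245.292] pointing down, gripper open.
Joint ranges: [-169.43, 169.43], [-51.17, 129.36], [1.28, 143.12], [-76.62, 256.62], [0, 156.53], [-152.29, 152.29]. Speed limits (degrees/s): [136.94, 136.94, 159.86, 180, 180, 180].

## Interface

Orientations are given as [roll, pitch, yaw] about the fixed x, y, z axes, in that order (R = Rz(yaw) Ry(pitch) Rx(roll)).
In Python, from bench import r, vision, job gives the robot as it stands.
- The arm moves only by the tool send_rows, never from a script. Its arguments are lists of equal length, an entry for each row: "dp": the shift along the world's x, y, z in mm, a list of three; "rot": the turn, a rotation vector about the world's x, y, z in rad, a list of three. In form: {"dp": [[tx, ty, tz], ...], "rot": [[wx, wy, wz], ...]}. A call has 1 to 5 rows; each row is the pose to reach, as a shift and turn from the pose commanded when the call began; what a row does not reach only later rows make up. A row lasts 1/8 s, in which the tool goes at most 62.5 mm and 10.7 degrees, less where a joint would pass 70% of its speed; a pose out of reach is approached as far as the arm can. A call with a gripper value outside its range is refused whole. "jaw" is the finger opening in mm, from 0 to 85.4, set as the call begins (left out, the last holds). The fingers move at their own pace and stop on an object; "force" is the grip in N (left out, the last holds). Time passes only in rows, so rows that repeat a pose let the fingers close. It gives the time, the measured TCP pose, the force and the opening at its end, in the units of the state.
- r.sense(): the state, without advancing time (a new reading comes with each control period).
- vision.snapshot(name): name is "side" or "top"; returns a dict with "pixels" (480x640x3 uint8, red, green, blue), "depth" (480x640 float32, mm along the optical axis (not along the pixel's ray), 0 where there is no reading), "intrinsics" (3x3 intrinsics, pixels), "k1" (the pictures are not rectified: a ray, as slopes to the right and down, at radius r is drawn at 1 + k1 r^2 times it, then the intrinsics apply), "world_from_camera" (4x4, takes a point from camera to world coordinates). Camera axes: x right, y down, z forward; pixel columns grow to the right and rows downward; lengths in mm; the calibration is good to about 2 mm. A picture is of the moment at which its call begins.
- job.hand_in(): hands the job in, once; it reports no verdict.
The state is a dict: "time": time; "joint_pos": joint angles; "qd": joint speeds; "joint_efforts": joint torques, N m; "tool_pos": TCP position; "tcp_rot": TCP orientation; "ft_force": force on the tool from outside, world axes, zero at the start; "wrist_torque": the same for the moment, N m; "finger_gap": finger opening in mm.
Only numpy, scipy, OpenCV 4.12 (cv2) and the standard library are available. Lean on these libraries where they do the work, as an engineer would, in place of code of your own. Each camera call takes 0.05 s, during which the arm holds its last target.

## Working session

There is one attempt and no reset: what is moved stays moved. The work goes in short steps, Python scripts to look and compute and a tool call to move; the robot and the scene stay as the last step left them, time stands still between calls to the robot, and variables do not carry over. Pictures are saved under pics/ and viewed, and the job is handed in when it is done.

Besides the shell and the picture viewer there is one more tool, called after "Request:" as name(argument=value, ...) on one line, values as JSON. send_rows: Moves the arm, as the interface text tells. Its arguments: {"type":"object","properties":{"dp":{"type":"array"},"rot":{"type":"array"},"jaw":{"type":"number"},"force":{"type":"number"}},"required":["dp","rot"]}

```bash
ls; mkdir -p pics; python3 - <<'E'
from bench import r, vision, job
import cv2,numpy as np
print(r.sense())
for n in("side","top"):
    s=vision.snapshot(n); cv2.imwrite(f"pics/{n}0.png",s["pixels"][:,:,::-1]); np.savez(f"{n}0.npz",**s)
    print(n,s["intrinsics"],s["k1"],s["world_from_camera"].round(4))
E
```

```text
pics
{'time': 0.0, 'joint_pos': array([-7.70884187e+01,  7.51672141e+00,  8.53301613e+01, -7.01572406e-05,
        8.72610364e+01, -4.89444407e+00]), 'qd': array([ 0.0431541 ,  0.10659243, -0.08730513, -0.02174084,  0.06494879,
        0.04303547]), 'joint_efforts': array([-1.77616850e-03, -5.69403255e+01, -5.00556242e+01, -4.39940886e-04,
        1.47786172e-02,  5.89993078e-05]), 'tool_pos': array([ 183.36572853, -570.73877205,  244.21913302]), 'tcp_rot': array([-1.79990862e+02,  1.07531556e-01, -7.21939626e+01]), 'ft_force': array([-0.33022083, -0.31957658, -0.49439412]), 'wrist_torque': array([0.02670163, 0.01346104, 0.02587194]), 'finger_gap': 85.30618773576576}
side [[542.47233709   0.         318.54914438]
 [  0.         542.47233709 247.32546805]
 [  0.           0.           1.        ]] -0.09245887426500854 [[ 9.9910000e-01 -3.6200000e-02  2.2100000e-02  5.4207280e+02]
 [-4.1700000e-02 -7.4660000e-01  6.6400000e-01 -8.6457940e+02]
 [-7.6000000e-03 -6.6430000e-01 -7.4740000e-01  1.0109295e+03]
 [ 0.0000000e+00  0.0000000e+00  0.0000000e+00  1.0000000e+00]]
top [[469.9841642    0.         320.5587777 ]
 [  0.         469.9841642  241.35991747]
 [  0.           0.           1.        ]] -0.09490618862861043 [[-8.780000e-02 -9.750000e-01  2.042000e-01  4.204445e+02]
 [-9.961000e-01  8.660000e-02 -1.510000e-02 -1.217760e+01]
 [-2.900000e-03 -2.047000e-01 -9.788000e-01  9.481411e+02]
 [ 0.000000e+00  0.000000e+00  0.000000e+00  1.000000e+00]]
```

View pics/side0.png

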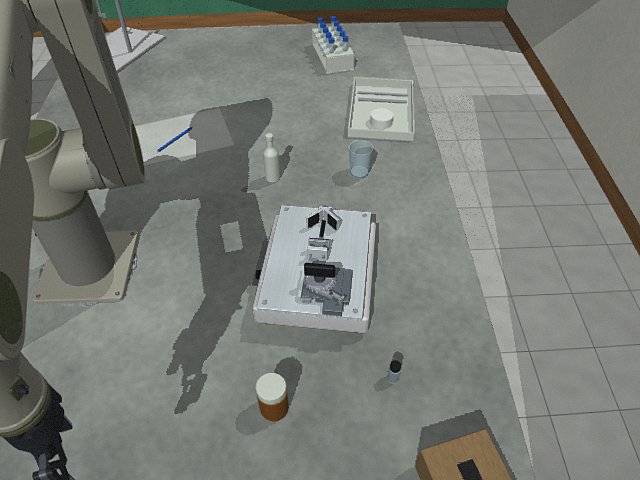

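View pics/top0.png

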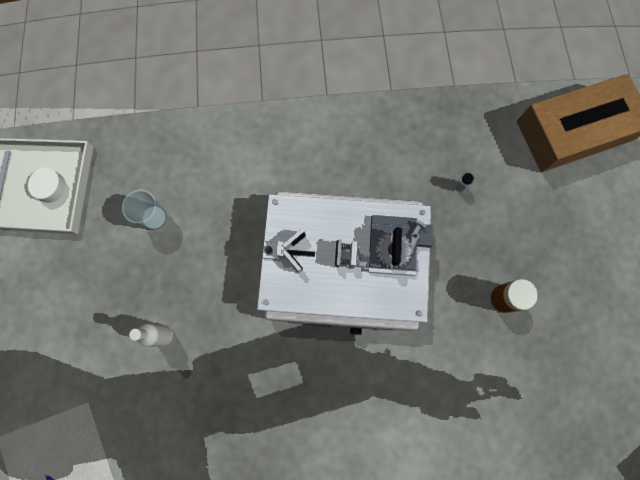

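The side view shows the jar at (271,395), the shaker around (315,265), the bottle at (271,160), the beaker at (360,158) and the vial at (395,370). In the top view the lid is at (521,296), the wing at (397,246) and the V at (290,250). Next I'll measure these.

```bash
cat > h.py <<'E'
import cv2,numpy as np
def ray(s,uv):
    K=np.array(s["intrinsics"]);k=float(s["k1"])
    p=cv2.undistortPoints(np.array(uv,float).reshape(-1,1,2),K,np.array([k,0,0,0,0.]),None,None).reshape(-1,2)
    T=np.array(s["world_from_camera"]);d=np.c_[p,np.ones(len(p))]@T[:3,:3].T
    return T[:3,3],d
def plane(s,uv,z):
    o,d=ray(s,uv); t=(z-o[2])/d[:,2]; return o+d*t[:,None]
def proj(s,P):
    T=np.linalg.inv(np.array(s["world_from_camera"]));P=np.atleast_2d(P)
    q=P@T[:3,:3].T+T[:3,3];q=q[:,:2]/q[:,2:];r2=(q**2).sum(1)
    q=q*(1+float(s["k1"])*r2)[:,None];K=np.array(s["intrinsics"])
    return q*K[0,0]+K[:2,2]
def pts3(s):
    d=np.array(s["depth"]);v,u=np.mgrid[:480,:640]
    o,r=ray(s,np.c_[u.ravel(),v.ravel()]);
    return (o+r*d.reshape(-1,1)).reshape(480,640,3)
def crop(s,u0,u1,v0,v1,f,name):
    im=np.array(s["pixels"])[v0:v1,u0:u1,::-1]; cv2.imwrite("pics/"+name,cv2.resize(im,None,fx=f,fy=f,interpolation=cv2.INTER_CUBIC))
E
python3 - <<'E'
from h import *
S={n:dict(np.load(n+"0.npz")) for n in("side","top")}
crop(S["top"],240,450,180,340,3.7,"ctop.png");crop(S["side"],240,390,190,340,4,"cside.png")
for n,s in S.items():
    P=pts3(s);D=s["depth"]>0
    px=s["pixels"].astype(int)
    # platform
    m=D&(abs(P[...,2]-90)<5)&(P[...,0]>300)&(P[...,0]<750)&(abs(P[...,1])<330)
    m=m.astype(np.uint8); N,L,st,c=cv2.connectedComponentsWithStats(m); i=1+st[1:,4].argmax()
    q=P[L==i]; print(n,"plat",st[i],np.median(q[:,2]),cv2.minAreaRect(q[:,:2].astype(np.float32)))
    q2=cv2.minAreaRect(np.argwhere(L==i)[:,::-1].astype(np.float32)); bx=cv2.boxPoints(q2); print(plane(s,bx,90).round(1).tolist())
    for nm,z,lo in(("lid",95,150),):
        m=(D&(abs(P[...,2]-95)<6)&(px.min(2)>lo)&(P[...,1]<-180)&(P[...,0]<620)&(P[...,0]>250)).astype(np.uint8)
        N,L,st,c=cv2.connectedComponentsWithStats(m);i=1+st[1:,4].argmax()
        con=cv2.findContours((L==i).astype(np.uint8),0,1)[0][0].reshape(-1,2)
        w=plane(s,con,95); print(n,"lid",st[i],cv2.minEnclosingCircle(w[:,:2].astype(np.float32)),P[L==i].mean(0))
    m=(D&(abs(P[...,2]-161)<6)&(px.max(2)<90)&(abs(P[...,1])<200)&(P[...,0]>350)).astype(np.uint8)
    N,L,st,c=cv2.connectedComponentsWithStats(m);i=1+st[1:,4].argmax()
    uv=np.argwhere(L==i)[:,::-1]; print(n,"wing",st[i],c[i],cv2.minAreaRect(plane(s,uv,161)[:,:2].astype(np.float32)))
E
```

```text
side plat [ 257  205  114  115 7245] 88.42461403959771 ((565.8727416992188, -71.62564086914062), (315.67877197265625, 220.38299560546875), 80.66839599609375)
[[433.9, -212.8, 90.0], [446.9, 106.8, 90.0], [701.4, 60.8, 90.0], [648.7, -246.5, 90.0]]
side lid [256 373  30  29 655] ((465.3646240234375, -391.3540954589844), 29.374624252319336) [ 465.38433257 -389.96209354   93.7239827 ]
side wing [304 263  31   8 163] [319.07361963 266.16564417] ((565.8333129882812, -161.09901428222656), (15.78950309753418, 61.88356018066406), 82.90939331054688)
top plat [  257   194   173   128 14927] 90.73942996965889 ((567.4672241210938, -68.62675476074219), (309.9158020019531, 221.28533935546875), 80.67542266845703)
[[482.2, 101.7, 90.0], [701.8, 72.3, 90.0], [649.6, -247.4, 90.0], [433.0, -202.5, 90.0]]
top lid [408 247  21  75 908] ((503.61651611328125, -203.23397827148438), 68.16703033447266) [ 501.65156325 -200.15320081   91.1627688 ]
top wing [393 227   9  37 280] [397.29642857 245.3       ] ((566.8366088867188, -154.7213897705078), (13.446260452270508, 63.49022674560547), 80.59056091308594)
```

View pics/ctop.png

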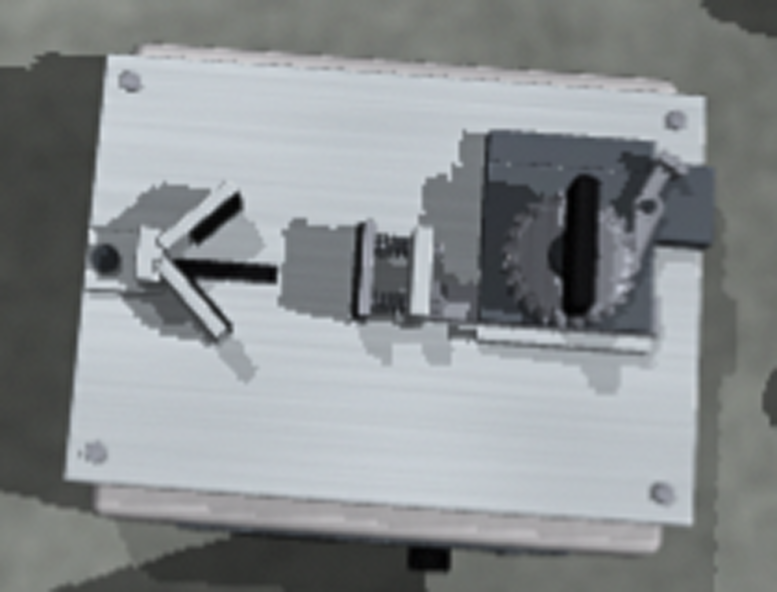

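View pics/cside.png

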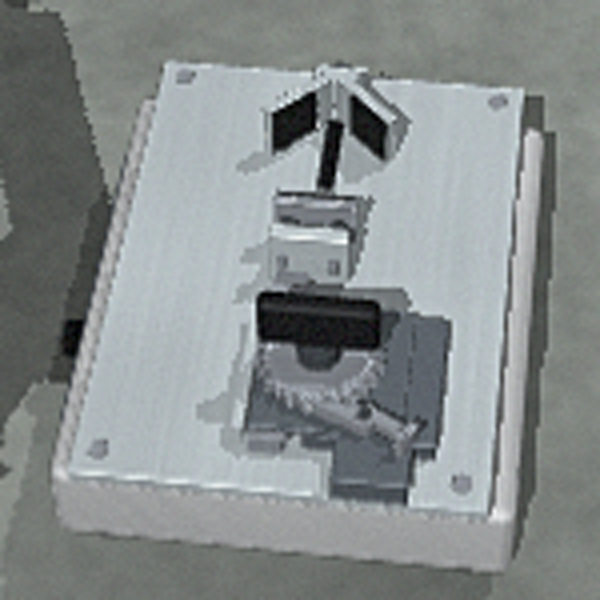

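```bash
python3 - <<'E'
from h import *
S={n:dict(np.load(n+"0.npz")) for n in("side","top")}
s=S["top"];P=pts3(s);px=s["pixels"].astype(int)
m=((px.min(2)>150)&(P[...,2]>80)&(P[...,1]<-300)).astype(np.uint8)
N,L,st,c=cv2.connectedComponentsWithStats(m);i=1+st[1:,4].argmax()
con=cv2.findContours((L==i).astype(np.uint8),0,1)[0][0].reshape(-1,2)
w=plane(s,con,95);print("lid top",st[i],cv2.minEnclosingCircle(w[:,:2].astype(np.float32)),P[L==i].mean(0),w.mean(0))
f=3.7
scr={"top":np.array([(129,81),(675,120),(95,452),(662,493)])/f+[240,180],"side":np.array([(498,102),(461,483),(185,76),(99,447)])/4+[240,190]}
for n in S:
    w=plane(S[n],scr[n]-0.4,91);print(n,w.round(1).tolist(),w.mean(0).round(1)); d=w[0]-w[1]; e=w[2]-w[3]; print(np.degrees(np.arctan2(d[1],d[0])),np.degrees(np.arctan2(e[1],e[0])),np.linalg.norm(d),np.linalg.norm(w[0]-w[2]))
# triangulated
oT,dT=ray(S["top"],scr["top"]);oS,dS=ray(S["side"],scr["side"])
for a,b in zip(dT,dS):
    A=np.c_[a,-b];t=np.linalg.lstsq(A,oS-oT,rcond=None)[0];p,q=oT+a*t[0],oS+b*t[1];print(((p+q)/2).round(1),(p-q).round(1))
E
```

```text
lid top [509 279  28  31 668] ((466.8948974609375, -387.76275634765625), 27.82260513305664) [ 466.8940239  -387.15253823   95.90443384] [ 467.11884907 -387.54780161   95.        ]
side [[682.5, 50.5, 91.0], [636.6, -224.4, 91.0], [495.2, 82.1, 91.0], [449.8, -192.8, 91.0]] [566.  -71.1  91. ]
80.52096162088623 80.61504231394566 278.7445912442611 189.94702562304073
top [[684.1, 55.0, 91.0], [638.8, -222.0, 91.0], [496.3, 84.7, 91.0], [451.4, -191.0, 91.0]] [567.7 -68.3  91. ]
80.71838110644758 80.75957028123355 280.7633343206568 190.174748262343
[684.5  54.7  85.6] [0.7 0.1 0.2]
[ 638.1 -223.4   88.3] [1.  0.2 0.2]
[495.9  84.4  87.3] [-0.2 -0.  -0. ]
[ 450.6 -192.1   88.6] [0.3 0.  0. ]
```

Request:
send_rows(dp=[[50, 30, 0], [105, 65, 0], [160, 105, -10], [220, 145, -30], [282.5, 182, -50]], rot=[[0, 0, 0.18], [0, 0, 0.36], [0, 0, 0.54], [0, 0, 0.72], [0, 0, 0.9]], jaw=85, force=40)

```text
time: 0.72
tool_pos: [439.3, -404.9, 203.7]
tcp_rot: [180.0, 0.0, -20.3]
ft_force: [-0.1, -0.3, -0.1]
finger_gap: 84.9
```

Request:
send_rows(dp=[[0, 0, -10], [0, 0, -25], [0, 0, -30], [0, 0, -30]], rot=[[0, 0, 0.17], [0, 0, 0.197], [0, 0, 0.197], [0, 0, 0.197]])

```text
time: 1.23
tool_pos: [437.1, -406.7, 173.6]
tcp_rot: [-180.0, 0.1, -9.5]
ft_force: [0.0, 0.4, -0.2]
finger_gap: 85.1
```

```bash
python3 - <<'E'
from bench import r, vision, job
from h import *
x=r.sense();print(x["time"],x["tool_pos"],x["tcp_rot"],x["ft_force"],x["joint_pos"])
for n in("side","top"):
    s=vision.snapshot(n); np.savez(f"{n}1.npz",**s)
    c=proj(s,x["tool_pos"])[0];print(n,c)
    u=int(np.clip(c[0]-100,0,440));v=int(np.clip(c[1]-75,0,330));crop(s,u,u+200,v,v+150,3.9,n+"1.png");print(u,v)
E
```

```text
1.225 [ 437.10178665 -406.66140099  173.64774143] [-1.79962961e+02  5.27194788e-02 -9.54943607e+00] [ 0.00081433  0.3877337  -0.21550268] [-4.78514089e+01  9.54104846e+00  9.05539536e+01 -3.66500017e-03
  7.99693271e+01 -3.83013154e+01]
side [250.20088875 374.05222402]
150 299
top [555.21621238 305.82832872]
440 230
```

View pics/side1.png

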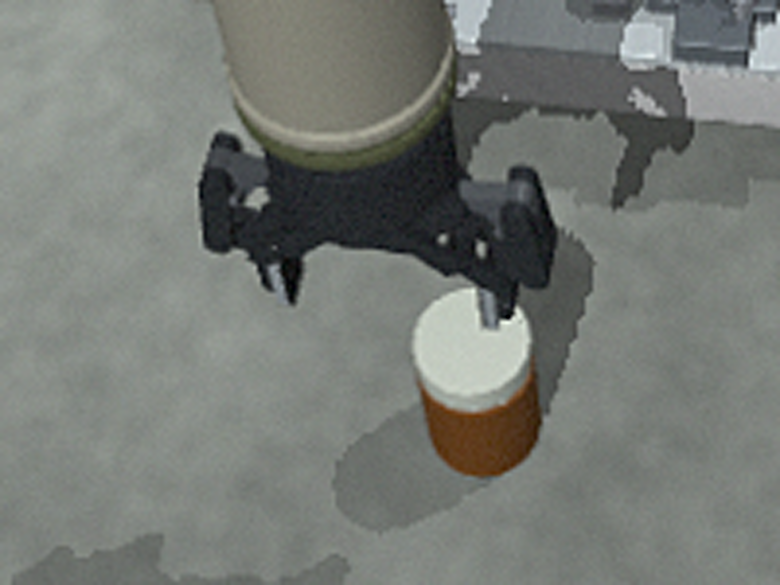

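View pics/top1.png

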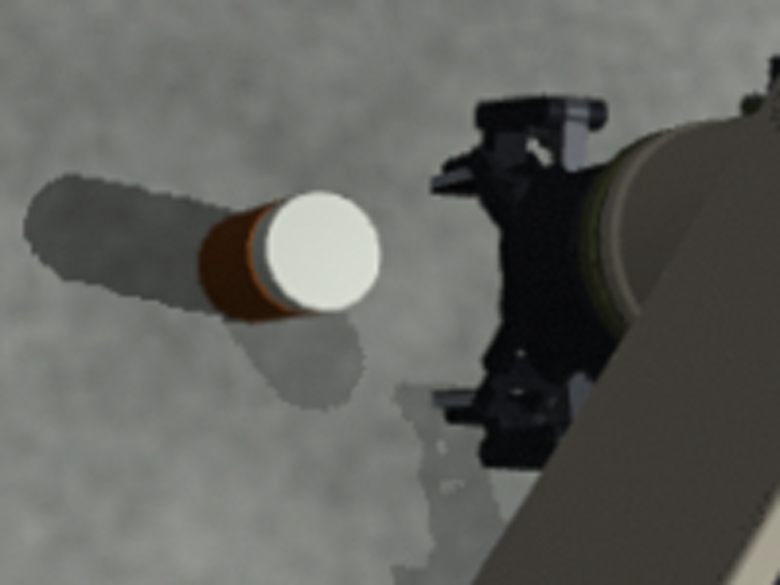

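```bash
python3 - <<'E'
from h import *
S={n:dict(np.load(n+"1.npz")) for n in("side","top")}
a=np.array([(290,303),(489,327)])/3.9+[150,299];b=np.array([(433,398),(433,183)])/3.9+[440,230]
oT,dT=ray(S["top"],b-.4);oS,dS=ray(S["side"],a-.4)
for p,q in zip(dT,dS):
    t=np.linalg.lstsq(np.c_[p,-q],oS-oT,rcond=None)[0];p,q=oT+p*t[0],oS+q*t[1];print(((p+q)/2).round(1),(p-q).round(1))
for n in S: 
  for k in (0,7,14): print(n,k,proj(S[n],[437.1,-406.7,173.6-k]))
E
```

```text
[ 392.1 -399.9  157. ] [ 6.   0.9 -0.6]
[ 483.5 -415.8  158.7] [9.3 1.4 0.1]
side 0 [[250.20191924 374.08571769]]
side 7 [[250.62558326 376.04267676]]
side 14 [[251.04457751 377.97691117]]
top 0 [[555.22448546 305.82912999]]
top 7 [[553.2609256  306.13317127]]
top 14 [[551.32915974 306.43185597]]
```

Request:
send_rows(dp=[[29, 17.2, -15], [29, 17.2, -40], [29, 17.2, -65], [29, 17.2, -88], [29, 17.2, -101.6]], rot=[[0, 0, 0.003], [0, 0, 0.003], [0, 0, 0.003], [0, 0, 0.003], [0, 0, 0.003]])

```text
time: 1.95
tool_pos: [466.6, -389.3, 72.0]
tcp_rot: [-180.0, 0.0, -9.2]
ft_force: [0.7, 0.3, 0.2]
finger_gap: 85.1
```

Request:
send_rows(dp=[[0, 0, 0], [0, 0, 0], [0, 0, 0], [0, 0, 0], [0, 0, 0]], rot=[[0, 0, 0], [0, 0, 0], [0, 0, 0], [0, 0, 0], [0, 0, 0]], jaw=50, force=40)

```text
time: 2.58
tool_pos: [467.6, -389.7, 73.8]
tcp_rot: [179.9, -0.1, -9.2]
ft_force: [-0.8, 0.2, 5.9]
finger_gap: 56.2
```

```bash
python3 - <<'E'
from bench import r, vision, job
from h import *
x=r.sense();print(x["time"],x["tool_pos"],x["tcp_rot"],x["ft_force"],x["finger_gap"])
for n in("side","top"):
    s=vision.snapshot(n); np.savez(f"{n}2.npz",**s)
    c=proj(s,x["tool_pos"])[0]
    u=int(np.clip(c[0]-100,0,440));v=int(np.clip(c[1]-75,0,330));crop(s,u,u+200,v,v+150,3.9,n+"2.png");print(u,v)
E
```

```text
2.575 [ 467.56986139 -389.73127244   73.79276756] [ 1.79930458e+02 -8.52431082e-02 -9.16879839e+00] [-0.84941948  0.18068806  5.89219772] 56.17821285790611
172 316
418 219
```

View pics/side2.png

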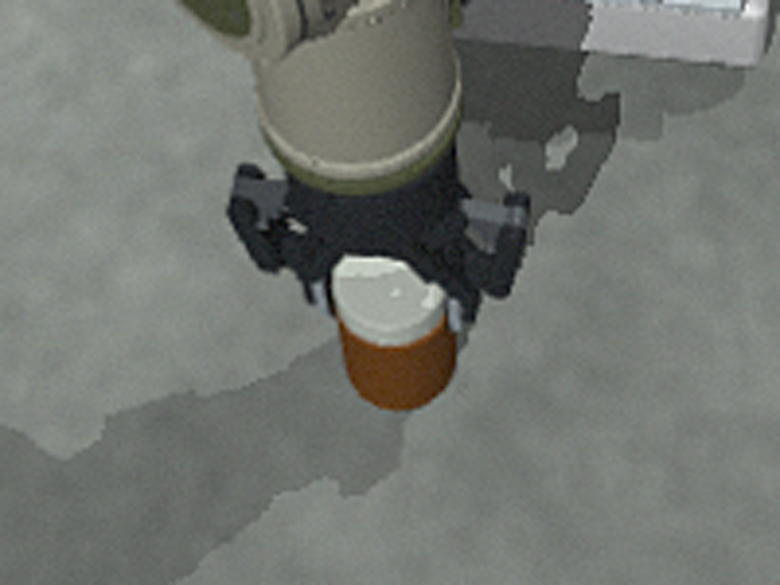

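The gap is 56 mm and the jar sits squarely between the pads (jar centre at crop (395,330)). Next I'll lift it.

Request:
send_rows(dp=[[0, 0, 10], [0, 0, 30], [0, 0, 60], [2, 10, 95], [8, 30, 135]], rot=[[0, 0, 0], [0, 0, 0], [0, 0, 0], [0, 0, 0], [0, 0, 0]])

```text
time: 3.3
tool_pos: [474.5, -359.0, 209.4]
tcp_rot: [-180.0, 0.0, -9.2]
ft_force: [0.5, 0.1, -3.6]
finger_gap: 56.4
```

Request:
send_rows(dp=[[8, 25, 25], [20, 65, 45], [32, 108, 63], [44, 150, 63], [56, 192, 63]], rot=[[0, 0, 0], [0, 0, 0], [0, 0, 0], [0, 0, 0], [0, 0, 0]])

```text
time: 3.92
tool_pos: [531.4, -165.7, 272.5]
tcp_rot: [180.0, -0.1, -9.2]
ft_force: [0.7, -0.3, -2.8]
finger_gap: 56.8
```

Request:
send_rows(dp=[[12, 42, 0], [24, 82, 0], [34, 115, 0], [40, 138, 0], [43, 150, 0]], rot=[[0, 0, 0], [0, 0, 0], [0, 0, 0], [0, 0, 0], [0, 0, 0]])

```text
time: 4.55
tool_pos: [574.2, -15.8, 271.6]
tcp_rot: [-180.0, -0.0, -9.1]
ft_force: [-1.1, -0.2, -2.6]
finger_gap: 56.5
```

```bash
python3 - <<'E'
from bench import r, vision, job
from h import *
x=r.sense();print(x["time"],x["tool_pos"],x["tcp_rot"],x["ft_force"],x["finger_gap"])
for n in("side","top"):
    s=vision.snapshot(n); np.savez(f"{n}3.npz",**s)
    c=proj(s,x["tool_pos"])[0]
    u=int(np.clip(c[0]-100,0,440));v=int(np.clip(c[1]-75,0,330));crop(s,u,u+200,v,v+150,3.9,n+"3.png");print(u,v)
E
```

```text
4.55 [574.15207876 -15.78849278 271.64054008] [-1.79991537e+02 -4.11525516e-02 -9.08296598e+00] [-1.12300105 -0.22683109 -2.61153717] 56.51509044903471
219 102
215 158
```

View pics/side3.png

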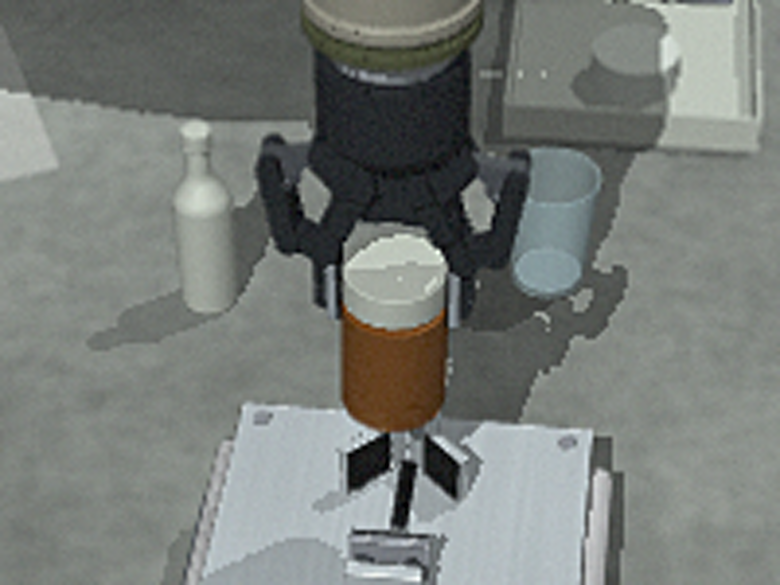

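```bash
python3 - <<'E'
from h import *
S={n:dict(np.load(n+"0.npz")) for n in("side","top")}
O=np.array([566.9,-69.6]);ps=np.radians(-9.35);R=np.array([[np.cos(ps),-np.sin(ps)],[np.sin(ps),np.cos(ps)]])
oc={"top":np.array([567.7,-68.3]),"side":np.array([566,-71.1])}
def sh(n,uv,z): return ((plane(S[n],uv,z)[:,:2]-oc[n])@R).round(1)
f=3.7
t=np.array([(163,245),(241,195),(230,330),(232,184),(353,235),(358,318)])/f+[240,180]-.4
print("top apex, face ends, padface", sh("top",t,128))
crop(S["side"],290,365,195,270,8,"v.png");crop(S["top"],255,365,220,285,7,"vt.png")
E
```

```text
top apex, face ends, padface [[  3.5 111.7]
 [ 30.9  76.2]
 [-35.3  76.1]
 [ 36.   81. ]
 [ 15.2  20.8]
 [-24.9  15.7]]
```

View pics/v.png

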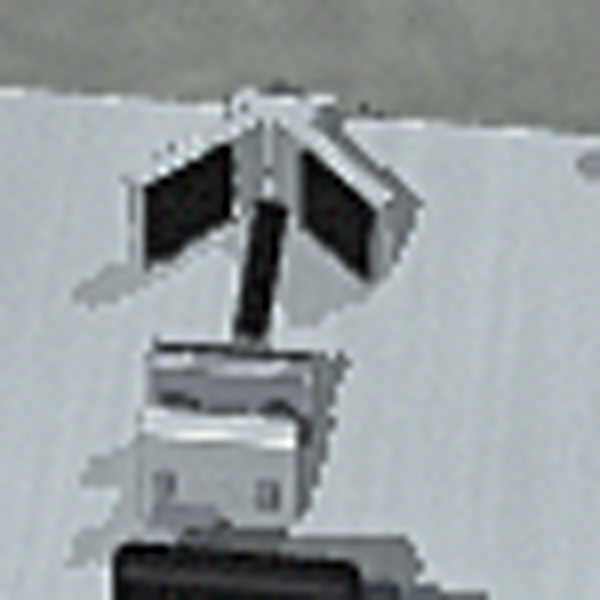

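View pics/vt.png

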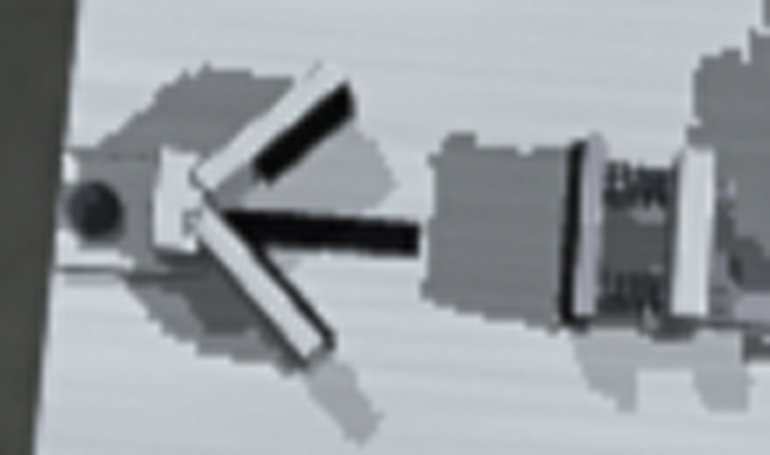

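```bash
python3 - <<'E'
from h import *
S={n:dict(np.load(n+"0.npz")) for n in("side","top")}
ps=np.radians(-9.35);R=np.array([[np.cos(ps),-np.sin(ps)],[np.sin(ps),np.cos(ps)]])
oc={"top":np.array([567.7,-68.3]),"side":np.array([566,-71.1])}
def sh(n,uv,z): return ((plane(S[n],uv,z)[:,:2]-oc[n])@R).round(1).tolist()
print("V top",sh("top",np.array([(335,66),(308,366),(355,85),(333,345),(200,198)])/7+[255,220]-.4,128))
print("pad top",sh("top",np.array([(604,140),(598,320),(586,138),(566,320)])/7+[255,220]-.4,128))
print("V side",sh("side",np.array([(135,182),(390,198),(268,120)])/8+[290,195]-.4,128))
print("pad side",sh("side",np.array([(150,348),(325,355)])/8+[290,195]-.4,128))
# jar in hand
s=dict(np.load("side3.npz"));t=dict(np.load("top3.npz"))
px=cv2.cvtColor(s["pixels"],cv2.COLOR_RGB2HSV);m=((px[...,1]>150)&(px[...,0]<20)).astype(np.uint8);m[:100]=0;m[300:]=0
N,L,st,c=cv2.connectedComponentsWithStats(m);i=1+st[1:,4].argmax();print(st[i])
v=st[i][1]+st[i][3]//2;u=np.where(L[v]==i)[0];print(v,u.min(),u.max())
for v in (st[i][1]+8,v,st[i][1]+st[i][3]-9):
    u=np.where(L[v]==i)[0];print(v,(u.min()+u.max())/2)
print(proj(s,[[574.15,-15.8,271.6-7],[574.15,-15.8,271.6-30],[574.15,-15.8,271.6-73]]))
E
```

```text
V top [[36.6, 80.8], [-41.2, 81.2], [32.0, 75.3], [-35.4, 75.3], [-0.3, 112.2]]
pad top [[22.4, 10.8], [-24.0, 9.2], [22.5, 15.4], [-24.6, 17.3]]
V side [[-35.0, 79.4], [38.1, 81.3], [-0.1, 108.9]]
pad side [[-22.1, 15.8], [26.2, 18.8]]
[306 179  28  34 629]
196 307 332
187 320.0
196 319.5
204 319.5
[[319.66189012 180.18938731]
 [319.72807555 188.44768295]
 [319.84657089 203.25530507]]
```

Request:
send_rows(dp=[[1.5, -0.5, -20], [1.5, -0.5, -45], [1.5, -0.5, -68], [1.5, -0.5, -85], [1.5, -0.5, -93]], rot=[[0, 0, 0], [0, 0, 0], [0, 0, 0], [0, 0, 0], [0, 0, 0]])

```text
time: 5.28
tool_pos: [574.6, -18.2, 175.6]
tcp_rot: [180.0, 0.1, -9.2]
ft_force: [-0.7, -0.9, -3.2]
finger_gap: 56.7
```

Request:
send_rows(dp=[[0, 0, -3], [0, 0, -6], [0, 0, -8], [0, 0, -10], [0, 0, -11]], rot=[[0, 0, 0], [0, 0, 0], [0, 0, 0], [0, 0, 0], [0, 0, 0]])

```text
time: 5.9
tool_pos: [575.6, -17.6, 166.7]
tcp_rot: [-180.0, -0.0, -9.2]
ft_force: [-0.4, 0.0, -2.5]
finger_gap: 56.5
```

```bash
python3 - <<'E'
from bench import r, vision, job
from h import *
x=r.sense();print(x["time"],x["tool_pos"],x["tcp_rot"],x["ft_force"],x["finger_gap"])
s=vision.snapshot("side");np.savez("side4.npz",**s);crop(s,260,380,150,270,5,"side4.png")
E
```

```text
5.9 [575.60915998 -17.5577204  166.71551009] [-1.79997809e+02 -1.26059797e-02 -9.16347877e+00] [-0.44390192  0.01103403 -2.46206557] 56.538046605354815
```

View pics/side4.png

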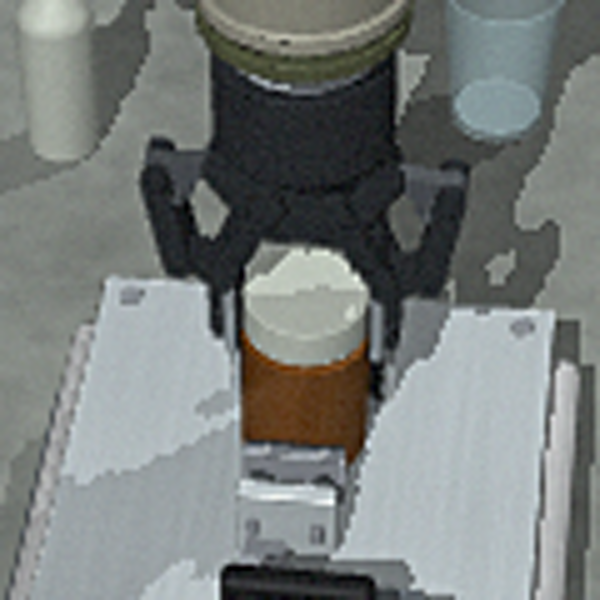

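Request:
send_rows(dp=[[0, 1, -0.7], [0, 1, -1.4], [0, 1, -2], [0, 1, -2.6], [0, 1, -2.6]], rot=[[0, 0, 0], [0, 0, 0], [0, 0, 0], [0, 0, 0], [0, 0, 0]])

```text
time: 6.58
tool_pos: [575.5, -16.6, 164.0]
tcp_rot: [-180.0, -0.0, -9.2]
ft_force: [0.2, 0.2, -2.9]
finger_gap: 55.9
```

Request:
send_rows(dp=[[0, 0, -0.4], [0, 0, -0.8], [0, 0, -1.2], [0, 0, -1.6], [0, 0, -1.6]], rot=[[0, 0, 0], [0, 0, 0], [0, 0, 0], [0, 0, 0], [0, 0, 0]])

```text
time: 7.2
tool_pos: [575.7, -16.5, 163.8]
tcp_rot: [-180.0, -0.0, -9.2]
ft_force: [-6.7, 0.1, 8.6]
finger_gap: 56.1
```

Request:
send_rows(dp=[[0, 0, 0.5], [0, 0, 0.8], [0, 0, 0.8]], rot=[[0, 0, 0], [0, 0, 0], [0, 0, 0]])

```text
time: 7.58
tool_pos: [575.6, -16.6, 163.8]
tcp_rot: [-180.0, -0.0, -9.2]
ft_force: [-5.0, 1.1, 6.2]
finger_gap: 56.1
```

Request:
send_rows(dp=[[0, 0, 0], [0, 0, 0], [0, 0, 0], [0, 0, 0]], rot=[[0, 0, 0], [0, 0, 0], [0, 0, 0], [0, 0, 0]], jaw=72)

```text
time: 8.07
tool_pos: [575.5, -16.6, 163.1]
tcp_rot: [180.0, 0.0, -9.2]
ft_force: [-1.8, 0.2, -0.6]
finger_gap: 72.0
```

```bash
python3 - <<'E'
from bench import r, vision, job
from h import *
x=r.sense();print(x["time"],x["tool_pos"],x["tcp_rot"],x["ft_force"],x["finger_gap"])
s=vision.snapshot("side");np.savez("side5.npz",**s);crop(s,260,380,150,270,5,"side5.png")
E
```

```text
8.075 [575.54133656 -16.61690065 163.09201397] [ 1.79998718e+02  3.70423729e-03 -9.16878940e+00] [-1.76094096  0.24925163 -0.57657841] 72.00273172741258
```

View pics/side5.png

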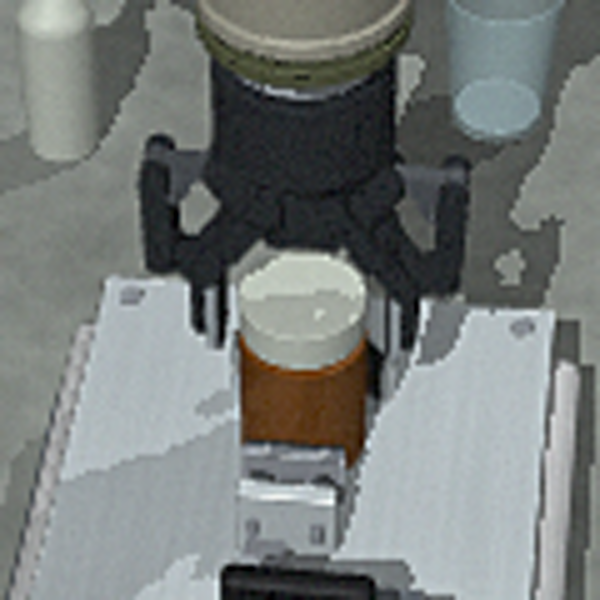

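The jar stands upright between the jaws. Next I'll retreat upward and go to the knob.

Request:
send_rows(dp=[[0, 0, 15], [0, 0, 40], [0, 0, 70], [0, -10, 85], [0, -35, 90]], rot=[[0, 0, 0], [0, 0, 0], [0, 0, 0.1], [0, 0, 0.25], [0, 0, 0.42]])

```text
time: 8.75
tool_pos: [576.6, -51.3, 256.5]
tcp_rot: [179.9, -0.2, 15.3]
ft_force: [-0.8, -0.4, -0.1]
finger_gap: 71.6
```

Request:
send_rows(dp=[[-2, -25, 0], [-4, -50, 0], [-6, -75, 0], [-9, -97, -5], [-9, -104, -10]], rot=[[0, 0, 0.18], [0, 0, 0.36], [0, 0, 0.54], [0, 0, 0.72], [0, 0, 0.9]], jaw=60)

```text
time: 9.38
tool_pos: [566.6, -157.1, 244.6]
tcp_rot: [179.9, 0.0, 66.7]
ft_force: [-0.2, 0.4, -0.3]
finger_gap: 59.8
```

Request:
send_rows(dp=[[0, 0, 0], [0, 0, -5], [0, 0, -5]], rot=[[0, 0, 0.16], [0, 0, 0.248], [0, 0, 0.248]])

```text
time: 9.75
tool_pos: [566.6, -155.7, 239.0]
tcp_rot: [180.0, 0.0, 80.6]
ft_force: [0.1, 0.3, -0.5]
finger_gap: 60.4
```

```bash
python3 - <<'E'
from bench import r, vision, job
from h import *
x=r.sense();print(x["time"],x["tool_pos"],x["tcp_rot"],x["ft_force"],x["wrist_torque"],x["finger_gap"],x["joint_pos"])
for n in("side","top"):
    s=vision.snapshot(n);np.savez(n+"6.npz",**s)
    crop(s,*((250,390,170,310,4.2) if n=="side" else (250,450,170,320,3.9)),n+"6.png")
E
```

```text
9.75 [ 566.55085223 -155.67980508  238.95445574] [1.79976405e+02 6.18620935e-03 8.06298605e+01] [ 0.14294011  0.33867363 -0.49296171] [ 0.00777822 -0.01131523  0.05553091] 60.36113388332757 [-2.03630415e+01  5.69426931e+00  8.78427966e+01 -1.57647126e-03
  8.64385924e+01 -1.00992806e+02]
```

View pics/side6.png

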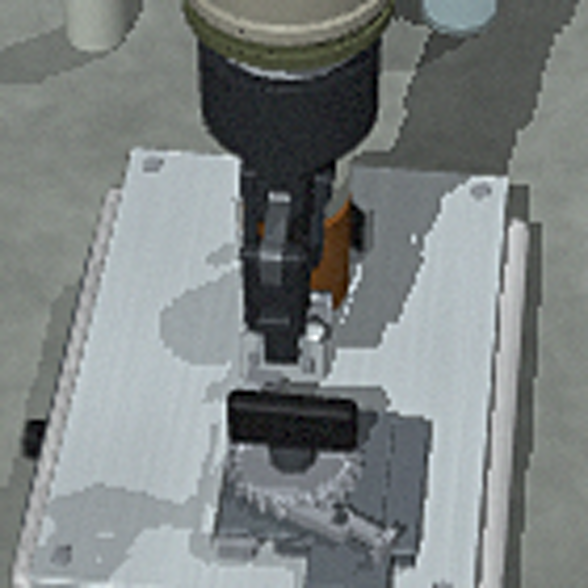

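View pics/top6.png

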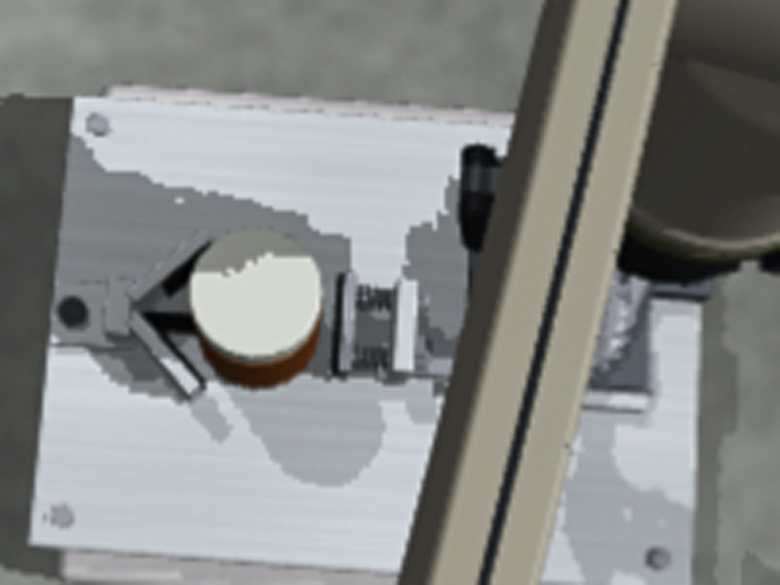

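Request:
send_rows(dp=[[0, 0, -20], [0, 0, -45], [0, 0, -68], [0, 0, -82], [0, 0, -87]], rot=[[0, 0, 0], [0, 0, 0], [0, 0, 0], [0, 0, 0], [0, 0, 0]])

```text
time: 10.48
tool_pos: [565.8, -155.3, 149.6]
tcp_rot: [-179.9, -0.0, 80.7]
ft_force: [-0.6, 1.1, -0.3]
finger_gap: 60.5
```

Request:
send_rows(dp=[[0, 0, 0], [0, 0, 0], [0, 0, 0], [0, 0, 0], [0, 0, 0]], rot=[[0, 0, 0], [0, 0, 0], [0, 0, 0], [0, 0, 0], [0, 0, 0]], jaw=20, force=25)

```text
time: 11.1
tool_pos: [566.6, -155.7, 151.4]
tcp_rot: [180.0, 0.0, 80.7]
ft_force: [0.4, -0.7, -1.1]
finger_gap: 20.0
```

```bash
python3 - <<'E'
from bench import r, vision, job
from h import *
x=r.sense();print(x["time"],x["tool_pos"],x["tcp_rot"],x["ft_force"],x["wrist_torque"],x["finger_gap"],x["joint_pos"])
for n in("side","top"):
    s=vision.snapshot(n);np.savez(n+"7.npz",**s)
    crop(s,*((270,370,210,310,6) if n=="side" else (250,450,170,320,3.9)),n+"7.png")
E
```

```text
11.1 [ 566.61229565 -155.66152231  151.44619223] [1.79980438e+02 4.92933507e-03 8.06713284e+01] [ 0.43187497 -0.74548053 -1.05048973] [0.02075241 0.02730166 0.00938293] 19.966695623767357 [-2.03595576e+01  9.10828777e+00  9.34332854e+01 -1.12221786e-03
  7.74382833e+01 -1.01030643e+02]
```

View pics/side7.png

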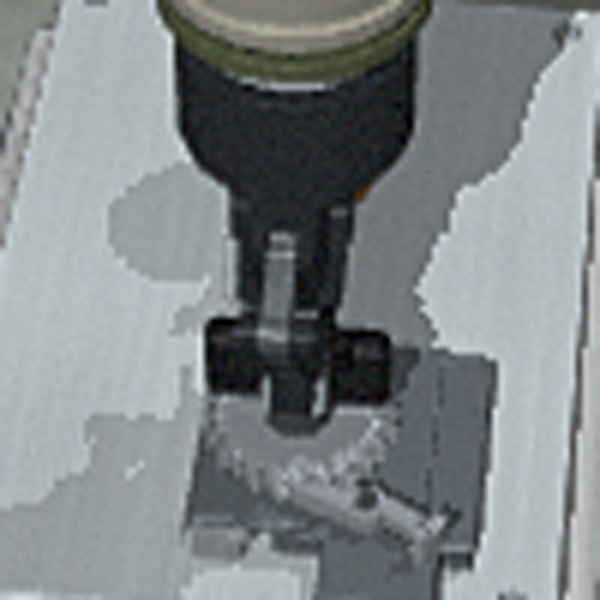

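View pics/top7.png

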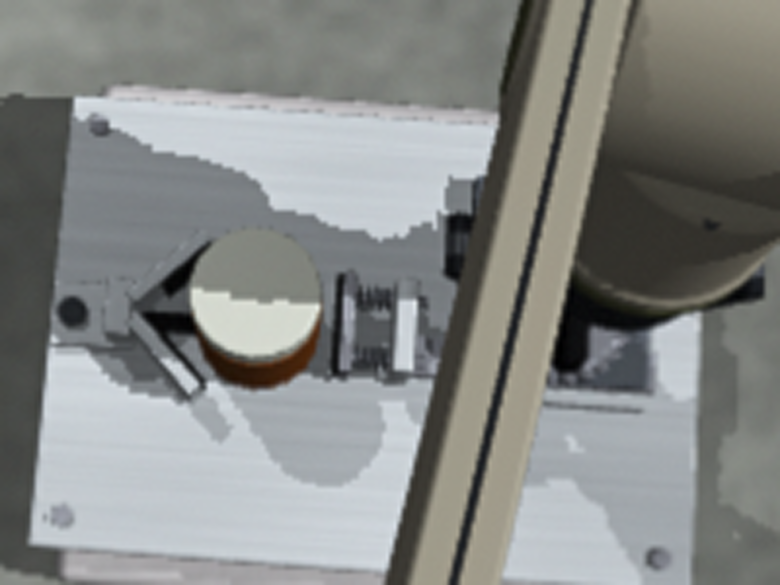

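Request:
send_rows(dp=[[0, 0, 4], [0, 0, 4]], rot=[[0, 0, 0], [0, 0, 0]])

```text
time: 11.45
tool_pos: [566.9, -155.7, 155.8]
tcp_rot: [179.9, 0.0, 80.7]
ft_force: [0.1, 0.2, -0.3]
finger_gap: 20.0
```

Request:
send_rows(dp=[[0, 0, 0], [0, 0, 0], [0, 0, 0], [0, 0, 0]], rot=[[0, 0, 0], [0, 0, 0], [0, 0, 0], [0, 0, 0]], jaw=5, force=60)

```text
time: 11.95
tool_pos: [566.8, -155.4, 155.8]
tcp_rot: [180.0, -0.0, 80.7]
ft_force: [-1.6, 1.8, 5.4]
finger_gap: 11.2
```

```bash
python3 - <<'E'
from bench import r
x=r.sense();print(x["time"],x["tool_pos"],x["tcp_rot"],x["ft_force"],x["wrist_torque"],x["finger_gap"],x["joint_pos"])
E
```

```text
11.95 [ 566.80393221 -155.42722205  155.78281184] [ 1.79961098e+02 -1.20007609e-02  8.06828239e+01] [-1.6273027   1.78028612  5.39037318] [ 0.37020951  0.23199337 -0.01417497] 11.222781015715599 [-2.03437085e+01  8.89207785e+00  9.32021508e+01  1.96586515e-02
  7.78698835e+01 -1.01030653e+02]
```

Request:
send_rows(dp=[[0, 0, 0], [0, 0, 0], [0, 0, 0], [0, 0, 0], [0, 0, 0]], rot=[[0, 0, -0.07], [0, 0, -0.14], [0, 0, -0.21], [0, 0, -0.28], [0, 0, -0.28]])

```text
time: 12.58
tool_pos: [566.8, -155.6, 155.8]
tcp_rot: [180.0, -0.0, 64.6]
ft_force: [-1.4, 1.9, 5.6]
finger_gap: 11.6
```

```bash
cat > look.py <<'E'
import sys
from bench import r, vision
from h import *
k=sys.argv[1]
x=r.sense();print(x["time"],x["tool_pos"].round(2),x["tcp_rot"].round(2),x["ft_force"].round(2),x["wrist_torque"].round(3),round(x["finger_gap"],2),x["joint_pos"][5].round(1))
for n in("side","top"):
    s=vision.snapshot(n);np.savez(n+k+".npz",**s)
    crop(s,*((270,370,190,310,5) if n=="side" else (250,450,170,320,3.9)),n+k+".png")
    x=r.sense();print(x["ft_force"].round(2),x["wrist_torque"].round(3),x["tcp_rot"][2].round(2))
ps=np.radians(-9.35);R=np.array([[np.cos(ps),-np.sin(ps)],[np.sin(ps),np.cos(ps)]])
p=s["pixels"].astype(int);P=pts3(s)
m=(abs(P[...,2]-185)<8).astype(np.uint8);m[:,345:]=0;m[:,:280]=0;m[:215]=0;m[290:]=0
m=((p.min(2)>95)&(m>0)).astype(np.uint8)
N,L,st,c=cv2.connectedComponentsWithStats(m)
if N>1:
    i=1+st[1:,4].argmax();w=plane(s,np.argwhere(L==i)[:,::-1],185)[:,:2]
    c,rr=cv2.minEnclosingCircle(w.astype(np.float32));print("lid shaker xy",((np.array(c)-[567.7,-68.3])@R).round(1),((w.mean(0)-[567.7,-68.3])@R).round(1),rr)
E
python3 look.py 8
```

```text
12.575 [ 566.75 -155.57  155.78] [ 1.7997e+02 -1.0000e-02  6.4570e+01] [-1.42  1.94  5.65] [ 0.33   0.269 -0.03 ] 11.59 -84.9
[-1.69  3.42  5.89] [ 0.285  0.218 -0.083] 64.62
[-0.58  2.7   5.38] [ 0.324  0.219 -0.031] 64.63
lid shaker xy [-1.8 54. ] [-1.8 54.2] 28.820499420166016
```

View pics/top8.png

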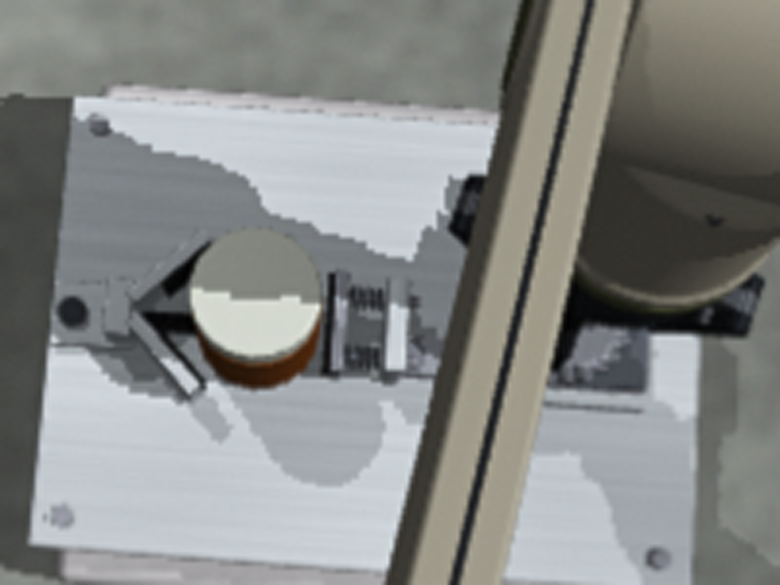

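View pics/side8.png

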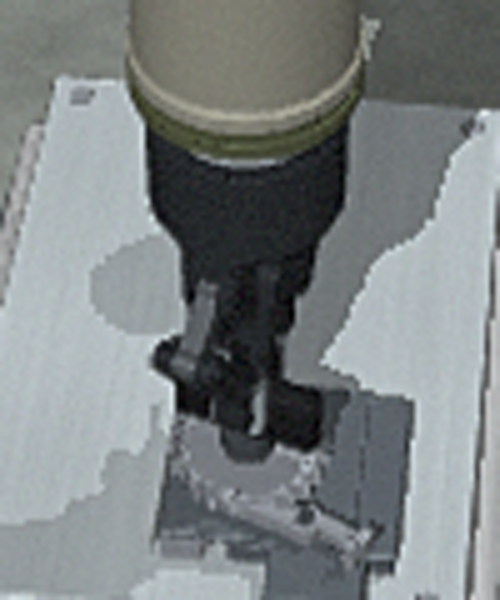

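Request:
send_rows(dp=[[0, 0, 0], [0, 0, 0], [0, 0, 0], [0, 0, 0], [0, 0, 0]], rot=[[0, 0, -0.065], [0, 0, -0.13], [0, 0, -0.195], [0, 0, -0.26], [0, 0, -0.26]])

```text
time: 13.3
tool_pos: [566.7, -155.7, 155.8]
tcp_rot: [180.0, -0.0, 49.7]
ft_force: [-2.0, 1.2, 5.7]
finger_gap: 11.8
```

```bash
python3 look.py 9
```

```text
13.3 [ 566.67 -155.65  155.8 ] [ 1.7997e+02 -1.0000e-02  4.9680e+01] [-1.99  1.2   5.71] [ 0.265  0.306 -0.044] 11.78 -70.0
[-1.92  0.8   4.55] [0.26  0.275 0.022] 49.72
[-2.58  2.65  6.13] [0.241 0.298 0.012] 49.73
lid shaker xy [-1.7 54.5] [-1.9 54.9] 28.62112045288086
```

Request:
send_rows(dp=[[0, 0, 0], [0, 0, 0], [0, 0, 0], [0, 0, 0]], rot=[[0, 0, -0.045], [0, 0, -0.09], [0, 0, -0.13], [0, 0, -0.13]])

```text
time: 13.9
tool_pos: [566.7, -155.7, 155.8]
tcp_rot: [180.0, -0.0, 42.2]
ft_force: [-3.3, 1.5, 6.6]
finger_gap: 11.5
```

```bash
python3 look.py 10
```

```text
13.9 [ 566.66 -155.71  155.8 ] [ 1.7997e+02 -1.0000e-02  4.2250e+01] [-3.3   1.48  6.56] [ 0.226  0.337 -0.016] 11.48 -62.6
[-1.86  0.09  6.24] [0.202 0.347 0.031] 42.28
[-1.35  1.29  5.25] [ 0.211  0.414 -0.061] 42.28
lid shaker xy [-1.7 56.4] [-1.9 56.6] 28.444067001342773
```

Request:
send_rows(dp=[[0, 0, 0], [0, 0, 0], [0, 0, 0], [0, 0, 0]], rot=[[0, 0, -0.045], [0, 0, -0.09], [0, 0, -0.13], [0, 0, -0.13]])

```text
time: 14.5
tool_pos: [566.6, -155.7, 155.8]
tcp_rot: [180.0, -0.0, 34.8]
ft_force: [-2.5, 2.0, 5.7]
finger_gap: 11.5
```

```bash
python3 look.py 11
```

```text
14.5 [ 566.61 -155.73  155.8 ] [179.97  -0.    34.8 ] [-2.47  2.    5.67] [ 0.21   0.425 -0.018] 11.53 -55.2
[-1.67  1.64  5.67] [0.195 0.372 0.033] 34.83
[-2.34  1.34  6.08] [0.195 0.412 0.072] 34.83
lid shaker xy [-2.1 58.7] [-1.8 58.5] 28.8105525970459
```

View pics/top11.png

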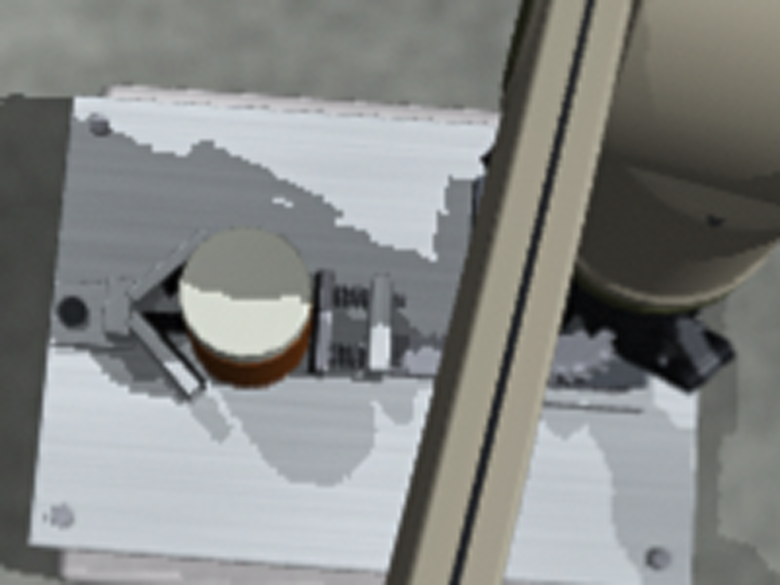

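Request:
send_rows(dp=[[0, 0, 0], [0, 0, 0], [0, 0, 0], [0, 0, 0]], rot=[[0, 0, -0.045], [0, 0, -0.09], [0, 0, -0.13], [0, 0, -0.13]])

```text
time: 15.1
tool_pos: [566.5, -155.8, 155.8]
tcp_rot: [180.0, 0.0, 27.4]
ft_force: [-2.1, 0.7, 6.0]
finger_gap: 11.5
```

```bash
python3 look.py 12
```

```text
15.1 [ 566.54 -155.76  155.76] [179.98   0.    27.35] [-2.11  0.72  6.02] [ 0.091  0.42  -0.018] 11.52 -47.7
[-2.39  1.73  5.56] [ 0.167  0.445 -0.047] 27.38
[-3.18  1.28  6.71] [0.19  0.455 0.018] 27.39
lid shaker xy [-2.2 60.4] [-1.9 60.4] 28.81665802001953
```

Request:
send_rows(dp=[[0, 0, 0], [0, 0, 0], [0, 0, 0], [0, 0, 0]], rot=[[0, 0, -0.045], [0, 0, -0.09], [0, 0, -0.13], [0, 0, -0.13]])

```text
time: 15.7
tool_pos: [566.5, -155.7, 155.8]
tcp_rot: [180.0, 0.0, 19.9]
ft_force: [-3.1, 0.9, 5.9]
finger_gap: 11.5
```

```bash
python3 look.py 13
```

```text
15.7 [ 566.49 -155.75  155.77] [1.7998e+02 1.0000e-02 1.9910e+01] [-3.12  0.85  5.9 ] [0.119 0.504 0.044] 11.5 -40.3
[-3.44  0.75  6.22] [ 0.233  0.521 -0.012] 19.93
[-2.64  0.78  6.71] [ 0.207  0.527 -0.01 ] 19.94
lid shaker xy [-2. 62.] [-1.8 62.1] 28.710186004638672
```

View pics/top13.png

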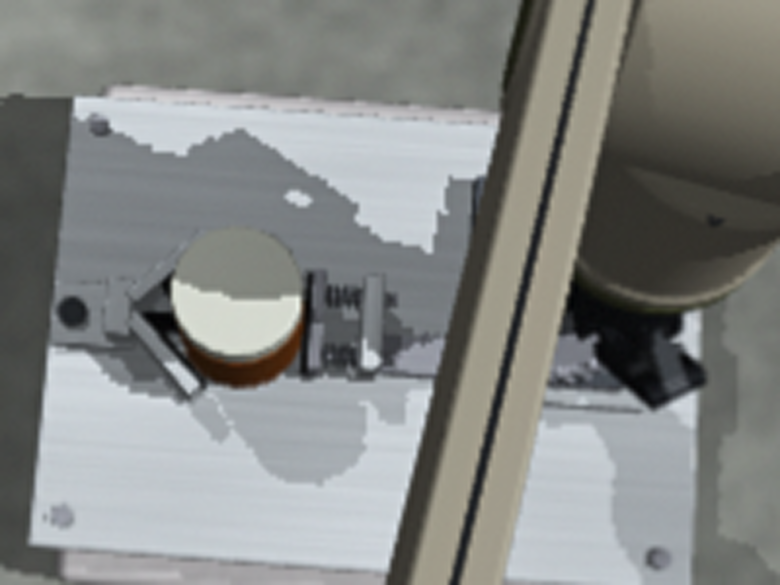

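Request:
send_rows(dp=[[0, 0, 0], [0, 0, 0], [0, 0, 0], [0, 0, 0]], rot=[[0, 0, -0.045], [0, 0, -0.09], [0, 0, -0.13], [0, 0, -0.13]])

```text
time: 16.3
tool_pos: [566.4, -155.8, 155.8]
tcp_rot: [180.0, 0.0, 12.5]
ft_force: [-3.4, 0.9, 6.4]
finger_gap: 11.7
```

```bash
python3 look.py 14
```

```text
16.3 [ 566.45 -155.76  155.76] [1.7998e+02 1.0000e-02 1.2460e+01] [-3.36  0.93  6.36] [0.162 0.575 0.004] 11.72 -32.8
[-2.31  0.49  6.79] [ 0.214  0.437 -0.014] 12.48
[-3.46  0.94  6.82] [0.201 0.543 0.039] 12.48
lid shaker xy [-1.9 64. ] [-1.7 63.9] 28.572126388549805
```

Request:
send_rows(dp=[[0, 0, 0], [0, 0, 0], [0, 0, 0], [0, 0, 0]], rot=[[0, 0, -0.045], [0, 0, -0.09], [0, 0, -0.13], [0, 0, -0.13]])

```text
time: 16.9
tool_pos: [566.3, -155.8, 155.7]
tcp_rot: [180.0, 0.0, 5.0]
ft_force: [-2.8, 0.9, 6.4]
finger_gap: 11.2
```

```bash
python3 look.py 15
```

```text
16.9 [ 566.34 -155.78  155.73] [1.7998e+02 2.0000e-02 5.0100e+00] [-2.75  0.91  6.44] [0.208 0.657 0.072] 11.17 -25.4
[-3.71  0.72  6.82] [ 0.176  0.631 -0.014] 5.03
[-3.24  1.06  6.57] [0.137 0.663 0.048] 5.04
lid shaker xy [-1.8 65.2] [-1.7 65.4] 28.676427841186523
```

View pics/top15.png

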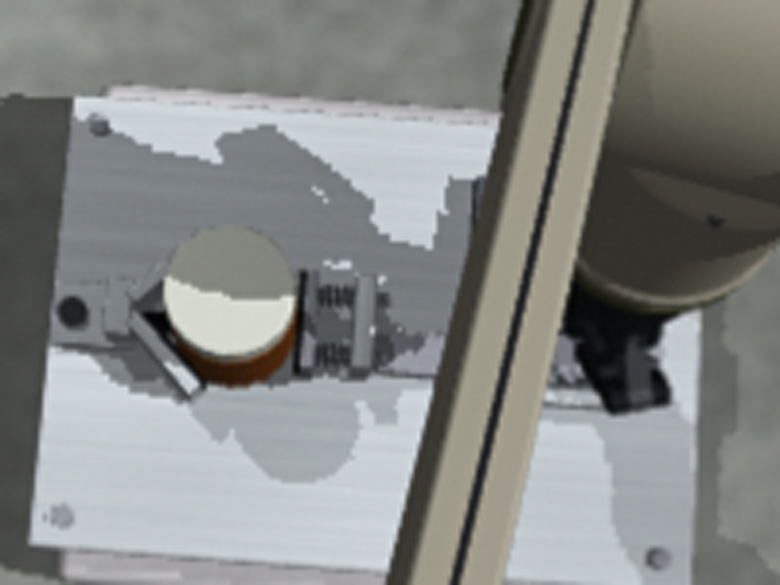

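Request:
send_rows(dp=[[0, 0, 0], [0, 0, 0], [0, 0, 0]], rot=[[0, 0, -0.035], [0, 0, -0.07], [0, 0, -0.07]])

```text
time: 17.38
tool_pos: [566.4, -155.8, 155.8]
tcp_rot: [180.0, 0.0, 1.0]
ft_force: [-3.3, 1.1, 7.3]
finger_gap: 11.7
```

```bash
python3 look.py 16
```

```text
17.375 [ 566.37 -155.83  155.78] [1.7998e+02 1.0000e-02 1.0000e+00] [-3.34  1.14  7.34] [0.186 0.659 0.063] 11.72 -21.4
[-3.35  0.46  6.89] [0.165 0.656 0.102] 1.02
[-3.94  1.04  7.08] [0.194 0.652 0.03 ] 1.03
lid shaker xy [-1.8 65.2] [-1.8 65.5] 28.676427841186523
```

Request:
send_rows(dp=[[0, 0, 0], [0, 0, 0], [0, 0, 0]], rot=[[0, 0, -0.035], [0, 0, -0.06], [0, 0, -0.06]])

```text
time: 17.85
tool_pos: [566.3, -155.8, 155.8]
tcp_rot: [180.0, 0.0, -2.4]
ft_force: [-2.4, 1.4, 7.3]
finger_gap: 11.8
```

```bash
python3 look.py 17; python3 - <<'E'
from h import *
a=[cv2.imread(f"pics/top{k}.png")[230:400,100:460] for k in (11,13,15,16,17)]
cv2.imwrite("pics/cmp.png",cv2.resize(np.vstack(a)[:,:],None,fx=1,fy=.69))
E
```

```text
17.85 [ 566.32 -155.77  155.75] [ 1.7998e+02  2.0000e-02 -2.4200e+00] [-2.45  1.38  7.28] [0.179 0.733 0.074] 11.78 -17.9
[-3.32  1.12  7.67] [0.174 0.637 0.13 ] -2.41
[-4.63  1.35  6.74] [0.24  0.717 0.056] -2.4
lid shaker xy [-1.8 65.2] [-1.7 65.5] 28.676427841186523
```

View pics/cmp.png

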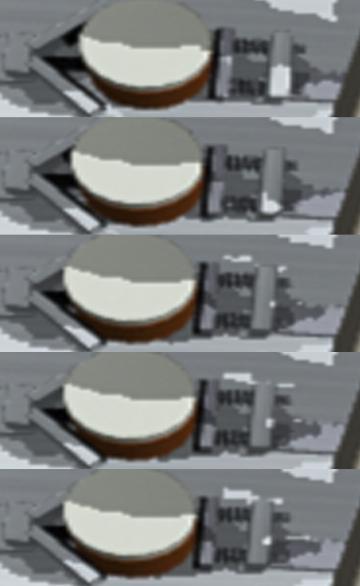

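```bash
cat > m.py <<'E'
from h import *
import sys
ks=[7,8,9,10,11,12,13,14,15,16,17]+[int(a) for a in sys.argv[1:]]
yaw={7:80.68,8:64.62,9:49.72,10:42.28,11:34.83,12:27.38,13:19.93,14:12.48,15:5.03,16:1.02,17:-2.4,18:0,19:0}
ps=np.radians(-9.35);R=np.array([[np.cos(ps),-np.sin(ps)],[np.sin(ps),np.cos(ps)]])
from scipy.ndimage import map_coordinates
S={k:dict(np.load(f"top{k}.npz")) for k in ks}
# resample onto shaker-aligned plane at given height, 0.25mm grid; profile along y
def prof(s,z,x0,x1,y0,y1,d=.2):
    xs=np.arange(x0,x1,1.);ys=np.arange(y0,y1,d);X,Y=np.meshgrid(xs,ys)
    W=np.c_[X.ravel(),Y.ravel()]@R.T+[567.7,-68.3]
    uv=proj(s,np.c_[W,np.full(len(W),z)])
    g=s["pixels"].astype(float).mean(2)
    return ys,map_coordinates(g,[uv[:,1],uv[:,0]],order=1).reshape(X.shape)
out=[]
for k in ks:
    # lid -y edge and +y edge: bright/dark crossing, sunlit half x<0
    ys,p=prof(S[k],185,-14,2,15,105)
    q=p.mean(1);g=np.gradient(q)
    lidlo=[];
    rows=[]
    ys2,p2=prof(S[k],132,-12,14,-45,20)
    out.append((k,q,p2.mean(1)))
np.savez("prof.npz",ys=ys,ys2=ys2,k=ks,q=[o[1] for o in out],q2=[o[2] for o in out])
vis=np.vstack([cv2.resize(o[1][None,:].astype(np.uint8),(780,24),interpolation=0) for o in out]+[cv2.resize(o[2][None,:].astype(np.uint8),(780,24),interpolation=0) for o in out])
cv2.imwrite("pics/prof.png",vis)
E
python3 m.py
```

```text
(no output)
```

View pics/prof.png

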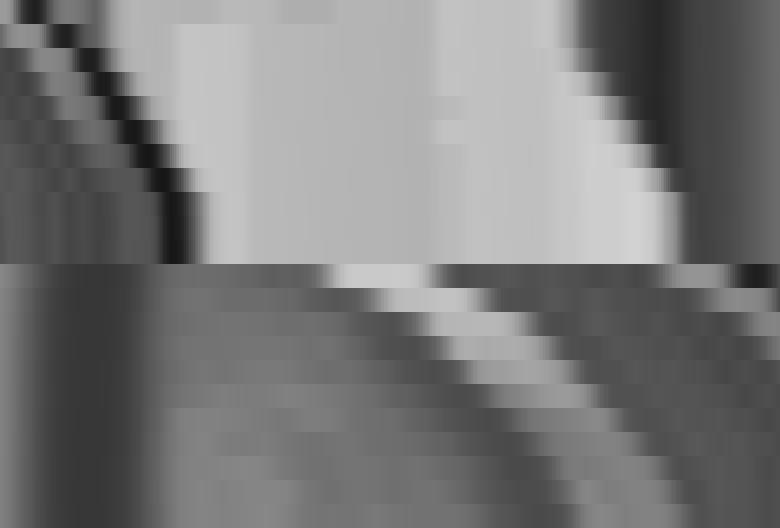

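```bash
cat > e.py <<'E'
import numpy as np
from m import yaw
d=np.load("prof.npz");ys,ys2=d["ys"],d["ys2"]
def cross(y,q,lo,hi,lev,rise):
    for i in range(lo,hi-1):
        if rise and q[i]<lev<=q[i+1] or (not rise and q[i]>=lev>q[i+1]): return y[i]+(lev-q[i])/(q[i+1]-q[i])*(y[i+1]-y[i])
    return np.nan
r=[]
for k,q,q2 in zip(d["k"],d["q"],d["q2"]):
    a=cross(ys,q,40,140,120,True);b=cross(ys,q,250,len(q),120,False)
    n=len(q2); 
    # bright band: centre by max gradient
    g=np.gradient(np.convolve(q2,np.ones(7)/7,'same'))
    j0=int(np.interp(-45+27+0.2443*(80.68-yaw[int(k)]),ys2,np.arange(n)))
    w=slice(max(j0-25,5),min(j0+25,n-5));A=np.clip(g[w],0,None)**2;up=(A*ys2[w]).sum()/A.sum()
    w=slice(max(j0+20,5),min(j0+70,n-5));A=np.clip(-g[w],0,None)**2;dn=(A*ys2[w]).sum()/A.sum()
    t=80.68-yaw[int(k)]
    print(k,yaw[int(k)],"lid %.2f %.2f c=%.2f"%(a,b,(a+b)/2),"upright %.2f %.2f m-pred %.2f %.2f"%(up,dn,up-.2443*t,dn-.2443*t))
E
python3 e.py
```

```text
7 80.68 lid 26.82 81.60 c=54.21 upright -17.73 -8.88 m-pred -17.73 -8.88
8 64.62 lid 26.80 81.59 c=54.20 upright -13.65 -4.94 m-pred -17.57 -8.86
9 49.72 lid 27.77 82.26 c=55.01 upright -9.82 -1.21 m-pred -17.38 -8.77
10 42.28 lid 29.58 84.30 c=56.94 upright -8.04 0.68 m-pred -17.42 -8.70
11 34.83 lid 31.36 86.18 c=58.77 upright -6.12 2.51 m-pred -17.32 -8.69
12 27.38 lid 33.25 87.96 c=60.61 upright -3.77 4.35 m-pred -16.79 -8.67
13 19.93 lid 34.80 89.77 c=62.28 upright -1.94 6.28 m-pred -16.78 -8.57
14 12.48 lid 36.47 91.55 c=64.01 upright -0.21 8.06 m-pred -16.87 -8.60
15 5.03 lid 37.81 93.11 c=65.46 upright 1.13 9.88 m-pred -17.35 -8.60
16 1.02 lid 37.87 93.15 c=65.51 upright 2.04 10.80 m-pred -17.42 -8.66
17 -2.4 lid 37.86 93.16 c=65.51 upright 2.83 11.60 m-pred -17.47 -8.70
```

Request:
send_rows(dp=[[0, 0, 0], [0, 0, 0], [0, 0, 0], [0, 0, 0], [0, 0, 0]], rot=[[0, 0, -0.06], [0, 0, -0.12], [0, 0, -0.17], [0, 0, -0.2], [0, 0, -0.2]])

```text
time: 18.58
tool_pos: [566.2, -155.8, 155.8]
tcp_rot: [180.0, 0.0, -13.9]
ft_force: [-5.0, 0.7, 7.2]
finger_gap: 11.5
```

```bash
python3 look.py 18
```

```text
18.575 [ 566.23 -155.78  155.78] [ 1.7997e+02  3.0000e-02 -1.3890e+01] [-4.97  0.65  7.19] [0.207 0.788 0.141] 11.51 -6.5
[-5.77  1.26  7.93] [0.262 0.786 0.111] -13.86
[-4.32  1.48  7.39] [0.19  0.783 0.049] -13.86
lid shaker xy [-2.1 65.6] [-1.8 65.6] 28.5748348236084
```

Request:
send_rows(dp=[[0, 0, 0], [0, 0, 0], [0, 0, 0], [0, 0, 0], [0, 0, 0]], rot=[[0, 0, -0.06], [0, 0, -0.12], [0, 0, -0.18], [0, 0, -0.23], [0, 0, -0.23]])

```text
time: 19.3
tool_pos: [566.1, -155.7, 155.7]
tcp_rot: [180.0, 0.0, -27.1]
ft_force: [-4.7, 1.6, 8.2]
finger_gap: 12.0
```

```bash
python3 look.py 19; sed -i 's/-45,20)/-45,35)/; s/18:0,19:0/18:-13.9,19:-27.1/' m.py; python3 m.py 18 19; sed -i 's/import yaw/import yaw/' e.py; python3 - <<'E'
import sys; sys.argv=["e","18","19"]; exec(open("e.py").read())
E
```

```text
19.3 [ 566.13 -155.72  155.74] [ 1.7997e+02  3.0000e-02 -2.7070e+01] [-4.74  1.64  8.2 ] [0.222 0.795 0.193] 11.97 6.7
[-5.28  1.18  6.9 ] [0.269 0.831 0.25 ] -27.04
[-5.08  1.02  6.61] [0.261 0.89  0.227] -27.03
lid shaker xy [-2.3 65.6] [-1.8 65.5] 28.769277572631836
7 80.68 lid 26.82 81.60 c=54.21 upright -17.73 -8.88 m-pred -17.73 -8.88
8 64.62 lid 26.80 81.59 c=54.20 upright -13.65 -4.94 m-pred -17.57 -8.86
9 49.72 lid 27.77 82.26 c=55.01 upright -9.82 -1.21 m-pred -17.38 -8.77
10 42.28 lid 29.58 84.30 c=56.94 upright -8.04 0.68 m-pred -17.42 -8.70
11 34.83 lid 31.36 86.18 c=58.77 upright -6.12 2.51 m-pred -17.32 -8.69
12 27.38 lid 33.25 87.96 c=60.61 upright -3.77 4.35 m-pred -16.79 -8.67
13 19.93 lid 34.80 89.77 c=62.28 upright -1.94 6.28 m-pred -16.78 -8.57
14 12.48 lid 36.47 91.55 c=64.01 upright -0.21 8.06 m-pred -16.87 -8.60
15 5.03 lid 37.81 93.11 c=65.46 upright 1.13 9.88 m-pred -17.35 -8.60
16 1.02 lid 37.87 93.15 c=65.51 upright 2.04 10.80 m-pred -17.42 -8.66
17 -2.4 lid 37.86 93.16 c=65.51 upright 2.83 11.60 m-pred -17.47 -8.70
18 -13.9 lid 38.12 93.19 c=65.66 upright 5.68 14.24 m-pred -17.43 -8.87
19 -27.1 lid 38.12 93.21 c=65.67 upright 9.37 17.60 m-pred -16.96 -8.74
```

View pics/side19.png

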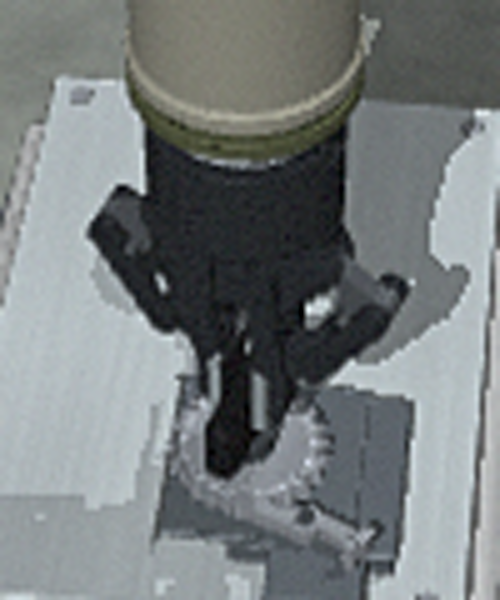

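View pics/top19.png

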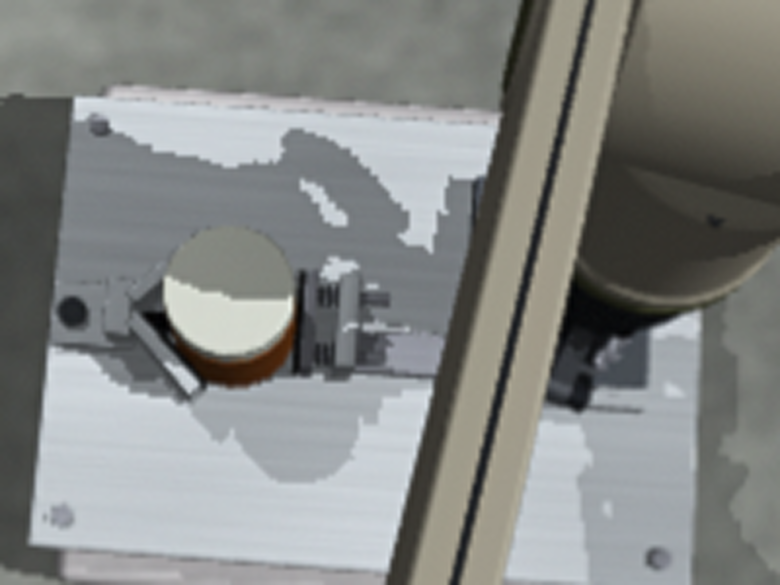

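Request:
send_rows(dp=[[0, 0, 0], [0, 0, 0], [0, 0, 0], [0, 0, 0], [0, 0, 0]], rot=[[0, 0, -0.02], [0, 0, -0.02], [0, 0, 0.01], [0, 0, 0.03], [0, 0, 0.04]])

```text
time: 20.02
tool_pos: [566.2, -155.7, 155.8]
tcp_rot: [180.0, 0.0, -24.7]
ft_force: [-5.1, 1.5, 6.8]
finger_gap: 11.4
```

```bash
python3 look.py 20; sed -i 's/19:-27.1/19:-27.1,20:-24.7/' m.py; python3 - <<'E'
import sys; sys.argv=["e","18","19","20"]; exec(open("e.py").read())
E
```

```text
20.025 [ 566.17 -155.71  155.78] [ 1.7997e+02  3.0000e-02 -2.4710e+01] [-5.12  1.52  6.82] [0.277 0.854 0.137] 11.41 4.4
[-4.12  1.34  8.05] [0.291 0.832 0.289] -24.69
[-4.29  1.2   7.84] [0.24  0.83  0.193] -24.72
lid shaker xy [-2.1 65.6] [-1.7 65.6] 28.5748348236084
7 80.68 lid 26.82 81.60 c=54.21 upright -17.73 -8.88 m-pred -17.73 -8.88
8 64.62 lid 26.80 81.59 c=54.20 upright -13.65 -4.94 m-pred -17.57 -8.86
9 49.72 lid 27.77 82.26 c=55.01 upright -9.82 -1.21 m-pred -17.38 -8.77
10 42.28 lid 29.58 84.30 c=56.94 upright -8.04 0.68 m-pred -17.42 -8.70
11 34.83 lid 31.36 86.18 c=58.77 upright -6.12 2.51 m-pred -17.32 -8.69
12 27.38 lid 33.25 87.96 c=60.61 upright -3.77 4.35 m-pred -16.79 -8.67
13 19.93 lid 34.80 89.77 c=62.28 upright -1.94 6.28 m-pred -16.78 -8.57
14 12.48 lid 36.47 91.55 c=64.01 upright -0.21 8.06 m-pred -16.87 -8.60
15 5.03 lid 37.81 93.11 c=65.46 upright 1.13 9.88 m-pred -17.35 -8.60
16 1.02 lid 37.87 93.15 c=65.51 upright 2.04 10.80 m-pred -17.42 -8.66
17 -2.4 lid 37.86 93.16 c=65.51 upright 2.83 11.60 m-pred -17.47 -8.70
18 -13.9 lid 38.12 93.19 c=65.66 upright 5.68 14.24 m-pred -17.43 -8.87
19 -27.1 lid 38.12 93.21 c=65.67 upright 9.37 17.60 m-pred -16.96 -8.74
20 -24.7 lid 38.12 93.22 c=65.67 upright 8.58 17.07 m-pred -17.16 -8.67
```

Request:
send_rows(dp=[[0, 0, 0], [0, 0, 0], [0, 0, 0], [0, 0, 0]], rot=[[0, 0, 0.02], [0, 0, 0.04], [0, 0, 0.05], [0, 0, 0.05]])

```text
time: 20.62
tool_pos: [566.1, -155.7, 155.8]
tcp_rot: [180.0, 0.0, -21.9]
ft_force: [-5.6, 1.2, 7.8]
finger_gap: 11.8
```

```bash
python3 look.py 21; sed -i 's/20:-24.7/20:-24.7,21:-21.9/' m.py; python3 - <<'E' | tail -3
import sys; sys.argv=["e","19","20","21"]; exec(open("e.py").read())
E
```

```text
20.625 [ 566.07 -155.73  155.77] [ 1.7998e+02  5.0000e-02 -2.1910e+01] [-5.57  1.16  7.82] [ 0.284  0.888 -0.415] 11.76 1.5
[-4.99  1.65  8.16] [ 0.311  0.857 -0.358] -21.92
[-5.47  1.66  8.59] [ 0.311  0.911 -0.382] -21.92
lid shaker xy [-2.3 65.6] [-1.7 65.5] 28.769277572631836
19 -27.1 lid 38.12 93.21 c=65.67 upright 9.37 17.60 m-pred -16.96 -8.74
20 -24.7 lid 38.12 93.22 c=65.67 upright 8.58 17.07 m-pred -17.16 -8.67
21 -21.9 lid 38.12 93.21 c=65.67 upright 8.32 16.71 m-pred -16.74 -8.35
```

The torque reversed to −0.38 N m while the wheel stayed put, so the pawl has caught tooth 7. Next I'll go to neutral and release.

Request:
send_rows(dp=[[0, 0, 0], [0, 0, 0]], rot=[[0, 0, -0.025], [0, 0, -0.025]])

```text
time: 20.98
tool_pos: [566.2, -155.7, 155.8]
tcp_rot: [180.0, 0.0, -23.3]
ft_force: [-5.0, 0.2, 7.4]
finger_gap: 11.7
```

Request:
send_rows(dp=[[0, 0, 0], [0, 0, 0], [0, 0, 0], [0, 0, 0]], rot=[[0, 0, 0], [0, 0, 0], [0, 0, 0], [0, 0, 0]], jaw=40)

```text
time: 21.48
tool_pos: [566.5, -155.6, 155.1]
tcp_rot: [180.0, 0.0, -23.3]
ft_force: [0.8, -0.2, -0.2]
finger_gap: 40.2
```

Request:
send_rows(dp=[[0, 0, 10], [0, 0, 30], [0, 0, 60], [0, 0, 95], [0, 0, 125]], rot=[[0, 0, 0], [0, 0, 0], [0, 0, 0], [0, 0, 0], [0, 0, 0]])

```text
time: 22.1
tool_pos: [567.0, -155.8, 283.9]
tcp_rot: [-180.0, -0.2, -23.3]
ft_force: [0.5, -0.7, 0.6]
finger_gap: 40.1
```

Request:
send_rows(dp=[[-25, -25, 10], [-60, -60, 15], [-90, -95, 15], [-115, -130, 15], [-120, -140, 15]], rot=[[0, 0, 0], [0, 0, 0], [0, 0, 0], [0, 0, 0], [0, 0, 0]])

```text
time: 22.72
tool_pos: [445.4, -297.6, 297.3]
tcp_rot: [179.9, -0.1, -23.5]
ft_force: [1.3, 0.4, 0.5]
finger_gap: 40.2
```

```bash
sed -i 's/21:-21.9/21:-21.9,22:-24.3/' m.py; python3 look.py 22;  python3 - <<'E' | tail -2
import sys; sys.argv=["e","21","22"]; exec(open("e.py").read())
E
```

```text
22.725 [ 445.39 -297.58  297.31] [ 1.7994e+02 -1.3000e-01 -2.3480e+01] [1.29 0.41 0.55] [-0.041 -0.011  0.042] 40.16 -15.7
[-0.37 -1.23  0.2 ] [-0.005  0.064 -0.   ] -23.47
[ 0.65 -0.3  -0.44] [-0.     0.013 -0.055] -23.43
lid shaker xy [-0.8 65.7] [-1.  65.8] 27.871906280517578
21 -21.9 lid 38.12 93.21 c=65.67 upright 8.32 16.71 m-pred -16.74 -8.35
22 -24.3 lid 29.08 90.60 c=59.84 upright 7.98 16.53 m-pred -17.67 -9.11
```

View pics/top22.png

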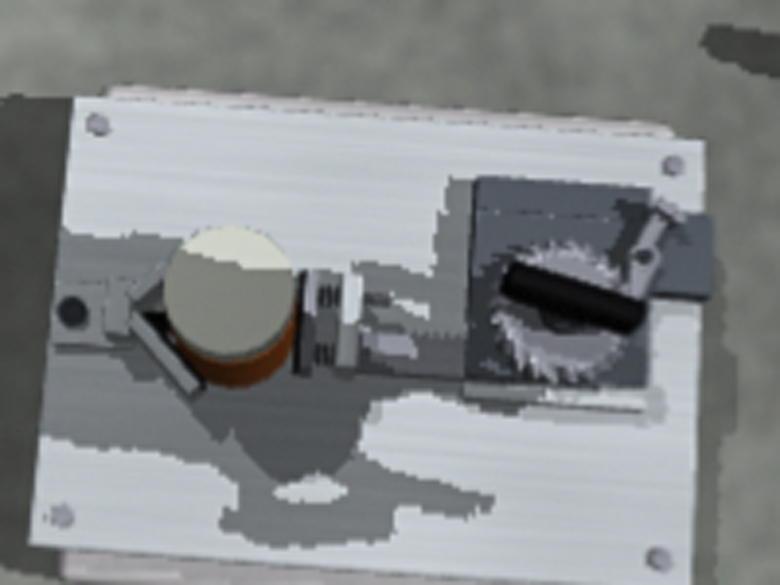

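View pics/side22.png

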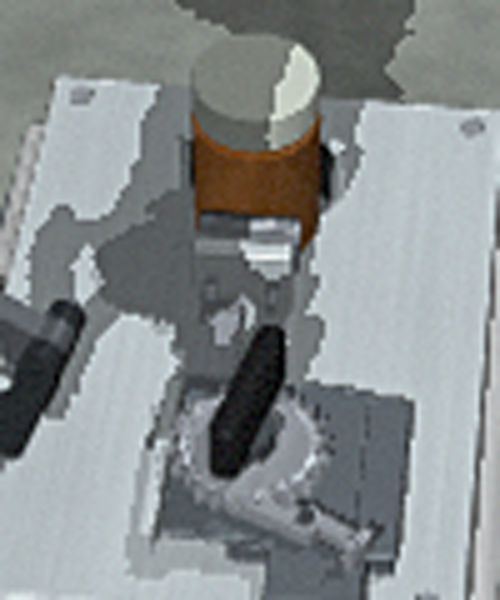

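```bash
python3 - <<'E'
from h import *
s=dict(np.load("top22.npz"));P=pts3(s);px=s["pixels"].astype(int)
m=((abs(P[...,2]-161)<6)&(px.max(2)<90));m[:230]=0;m[260:]=0;m[:,:370]=0;m[:,425:]=0
uv=np.argwhere(m)[:,::-1];w=plane(s,uv,161)[:,:2];w=w-w.mean(0);e=np.linalg.svd(w,full_matrices=0)[2][0];print(len(uv),np.degrees(np.arctan2(e[1],e[0])), "expect",-9.35-105, "or +180")
from bench import job
print(job.hand_in())
E
```

```text
287 66.52565534174579 expect -114.35 or +180
the job is handed in; nothing more can be done
None
```

The jar is standing upright on the shaker, held by the pawl alone on ratchet tooth 7. I handed the job in at about 23 s with the robot touching nothing; no verdict comes back.

- **Placing:** I picked the jar up by its lid, set it down slowly between the jaws with about 9 N of contact force, and let go. It slid from about y 54 to y 65.5 mm as the knob turned, then stopped in the V.
- **Choosing the tooth:** The jar stopped sliding almost exactly at click 5 (stop at about 6° of tool yaw, click at about 5.7°), so the count of "two clicks further" was a close call. I went two clicks past that point, to tooth 7. By calculation that puts about 17–18 N on the jar, under the 30 N limit.
- **Checking the pawl:** When I turned the tool back, the knob torque reversed to about −0.4 N m and the jaw stayed put, so the pawl had caught.
- **Last checks:** After release, the jar is upright in the V with the springs still compressed. The wing is at 66.5°, against 65.65° expected for tooth 7.
- **Disagreements:** The two cameras differ by about 3 mm in y, so I averaged them for the poses. My lid-edge measurement of the jar gave a wrong value (59.8 mm) on the final picture because the shadows had changed. The lid circle fit gave 65.7 mm, which matches the earlier readings.
- **Other vessels:** The arm was never brought near the bottle, beaker or vial, but I did not re-measure their positions at the end.

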